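# Bring the label roll round to the take-off place

### The arm

A 7-joint arm with a two-finger parallel gripper is mounted at the origin on a cart in front of the work surface, level with it; the furniture and walls round the work are solid. World frame = base frame: x ahead of the robot, y to its left, z up, the work surface at z = 0. Lengths are in mm, angles in rad, forces in N, time in s.
With the tool pointing down it reaches from about 425 to 1025 mm from the base axis. Payload 9.4 kg.
Tool frame: the origin (TCP) lies where the fingers leave the gripper's body, on its centre line; the fingertips stand ctrl.tips_ahead ahead of it and the grasp point (between the pads) lies 54 mm ahead of it (ctrl.tips_ahead is the distance from the TCP to the fingertips, in mm); y points along the fingers, z is the direction in which the jaws open and shut, and the axes are right-handed (so a half turn about y gives the same grasp; the last joint's range is limited). The gripper opens to 85 mm and grips with 20 to 120 N. Pads are 22 mm wide; open, the fingers measure 114 mm over their backs; the gripper's body (76 mm by 85 mm) begins 54 mm behind the grasp point. The pads swing forward as they close: fully open they stand 13 mm farther back than shut.
Start: joints at [-1.209, 0.599, -0.003, 1.599, 0.002, 0.943, -0.08], TCP at [308.02, 656.314, 303.875] pointing down, gripper open.
Joint ranges: [-2.57, 2.57], [-0.35, 1.97], [-1.29, 1.29], [0.11, 2.56], [-1.05, 4.19], [0.11, 1.86], [-2.63, 2.63]. Speed limits (rad/s): [2.22, 2.22, 3.01, 3.01, 3.14, 3.14, 3.14].

### API

Orientations are given as a unit quaternion [x, y, z, w].
In Python, from plant import ctrl gives the robot as it stands.
- The arm moves only by the tool move_arm, never from a script. Its argument "commands" is one flat list of numbers, 5 for each row, row after row: the shift along the tool's x, y, z in mm, then the turn about the tool's y in degrees, then the finger opening in mm, from 0 to 85.4. A call has 1 to 10 rows; each row shifts and turns the commanded pose from where the row before left it, along the tool's axes as they then stand; what a row does not reach is not made up. A row lasts 1/12 s, in which the tool goes at most 41.7 mm and 7.16 degrees, less where a joint would pass 70% of its speed; a pose out of reach is approached as far as the arm can. A call with a gripper value outside its range is refused whole. The fingers move at their own pace and stop on an object; "force" is the grip in N (left out, the last holds). Time passes only in rows, so rows that do not move let the fingers close. It gives the time, the measured TCP pose, the force and the opening at its end, in the units of the state.
- ctrl.get_state(): the state, without advancing time (a new reading comes with each control period).
- ctrl.camera(name): name is "scene" or "top" or "wrist"; returns the picture (400x640x3 uint8, red, green, blue); there is no depth.
- ctrl.calibration(name): a dict with "fx", "fy", "cx", "cy" (pixels), "world_from_camera" (4x4, takes a point from camera to world coordinates). Camera axes: x right, y down, z forward; pixel columns grow to the right and rows downward; lengths in mm; the calibration is good to about 2 mm. A picture is of the moment at which its call begins: read the wrist's pose just before it. calibration takes no time and is no camera call; for the wrist camera it gives the pose at the moment of the call.
- ctrl.job_done(): hands the job in, once; it reports no verdict.
The state is a dict: "time_s": time; "joint_pos": joint angles; "joint_velocities": joint speeds; "effort": joint torques, N m; "position": TCP position; "eef_rot": TCP orientation; "wrist_force": force on the tool from outside, world axes, zero at the start; "torque": the same for the moment, N m; "grip_width": finger opening in mm.
Only numpy, scipy, OpenCV 4.12 (cv2) and the standard library are available. Lean on these libraries where they do the work, as an engineer would, in place of code of your own. Each camera call takes 0.05 s, during which the arm holds its last target.

### The job

Turn the desk carousel, pushing its spokes with a fingertip, until the pocket with the roll of labels is squarely in line with the tongue of the base plate, and leave the carousel standing still there. Push only: do not pinch a spoke and do not touch or lift what lies in the pockets; it must all ride round in its own place. Leave the other things on the desk where they are.

Things in the scene. Friction and masses are not known exactly. Their poses are not given: they have to be found in the camera images.
- base_plate: Fixed brown wooden base plate under the carousel, 12 mm thick, disc 172 mm across; origin on the desk under the axle. Along its own -x a 40 mm wide tongue with a round end sticks out to 152 mm from the axle, 14 mm past the tips of the spokes: it marks the take-off place. Under the spokes it is nowhere higher than 12 mm.
- pickup (a point): Take-off place: the point 55 mm from the axle on the line of the tongue, 22 mm above the desk (fixed to the base plate). A pocket that is lined up with the tongue has its centre here.
- hub (a point): Centre of the carousel's pale wooden disc (176 mm across, 8 mm thick), on the axle, on the disc's upper face, 22 mm above the desk; turns with the carousel, z up. On each of its +x, +y, -x, -y lines lie a round pocket (centre 55 mm from the axle, 60 mm inside, rim 10 mm high) and, outside the disc, a spoke. A steel cap 26 mm across on the axle reaches z = 38 mm.
- spoke_x (a point): Middle of the spoke on the carousel's own +x (axes as point hub, x outward); the other three are alike, 90 degrees apart about the axle. Point 112 mm from the axle, 52 mm above the desk. Spoke: upright radial fin from the disc to 138 mm from the axle, z = 16 to 74 mm above the desk, 16 mm thick over black rubber pads on both sides (90 to 134 mm from the axle, z = 33 to 71 mm).
- carousel (a joint): Angle of the carousel about its vertical axle (rad), counter-clockwise from above positive, 0 at the start wherever the tongue is; it turns either way, at least one full turn (limits at 7 rad). It turns stiffly (about 0.1 N m, 1 N at the spokes) and stays where it is left.
- pads_ccw_side: The black rubber pads on the counter-clockwise sides of all four spokes (one body; its origin is on the desk under the axle, axes as point hub). Pushing on one turns the carousel clockwise seen from above.
- pads_cw_side: The black rubber pads on the clockwise sides of all four spokes (one body; origin and axes as the other). Pushing on one turns the carousel counter-clockwise seen from above.
- label_roll_center (a point): Centre of the white roll of labels, 54 mm across and 40 mm high with a hole through it, standing in one of the four pockets (top about 62 mm above the desk); point half-way up, on its axis; z up.
- clip_large: Loose black fold-back clip, 28 x 32 mm, 43 mm high, standing in a pocket; origin at the centre of its underside.
- clip_small: Loose black fold-back clip, 28 x 26 mm, 34 mm high, standing in a pocket; origin at the centre of its underside.
- paperweight: Loose steel dome, 45 mm across, 25 mm high, in a pocket; origin at the centre of its underside.
- label_roll: The same roll of labels; origin at the centre of its underside.
- stapler: Grey stapler, 34 x 138 x 50 mm (long along its y), loose on the desk right of the carousel; origin at the centre of its underside.
- tape_mask: Roll of masking tape lying flat, 104 mm across, 25 mm high, loose, on the left; origin at the centre of its underside.
- marker: Felt marker lying flat, 135 mm long (its y), 17 mm thick, loose, on the left; origin at the centre of its underside.
- stamp: Wooden hand stamp, 25 x 44 mm, 77 mm high, loose, on the left; origin at the centre of its underside.
- glue_bottle: White glue bottle with red tip, 50 mm across, 151 mm high, loose, on the left; origin at the centre of its underside.

How it is judged (in metres and radians):
At the end, for the whole second after the job is handed in: The roll's centre is within 10 mm (horizontally) of the take-off place, the carousel is at rest (under 0.05 rad/s), the roll, clips and paperweight are down in the pockets (68 mm of the axle, undersides at 12 to 40 mm), the roll upright; other things within 20 mm of their starts (horizontal distance between label_roll_center and pickup below 0.01 m and velocity of joint carousel between -0.05 and 0.05 rad/s and horizontal distance between each of label_roll, clip_large, clip_small, paperweight and hub below 0.068 m and height (world z) of label_roll between 0.012 and 0.04 m and height (world z) of clip_large between 0.012 and 0.04 m and height (world z) of clip_small between 0.012 and 0.04 m and height (world z) of paperweight between 0.012 and 0.04 m and angle between label_roll_center's own z axis and vertical below 0.2 rad and distance of each of stapler, tape_mask, marker, stamp, glue_bottle from where it was at the start of the episode below 0.02 m); the robot touches nothing.
It fails at once if a finger or the gripper presses against a thing that lies on the carousel (over 1 N) (contact force between any of the fingers, the arm and label_roll above 1 N or contact force between any of the fingers, the arm and clip_large above 1 N or contact force between any of the fingers, the arm and clip_small above 1 N or contact force between any of the fingers, the arm and paperweight above 1 N).
It fails at once if a thing on the carousel is lifted out of its pocket or falls off it (height (world z) of any of label_roll, clip_large, clip_small, paperweight above 0.04 m or height (world z) of any of label_roll, clip_large, clip_small, paperweight below 0.012 m).
It fails at once if a spoke is pinched: fingers press on both sides of the spokes at once (contact force between the fingers and pads_ccw_side above 1 N and contact force between the fingers and pads_cw_side above 1 N).
It fails at once if another thing on the desk is moved by more than 20 mm or lifted (distance of any of stapler, tape_mask, marker, stamp, glue_bottle from where it was at the start of the episode above 0.02 m).
It also fails if it takes over 67 s, if anything falls off the work surface, if the arm or the gripper's body presses on something with over 40 N, if the wrist force passes 120 N, or if a joint passes its speed limit or range.

## Working session

There is one attempt and no reset: what is moved stays moved. The work goes in short steps, Python scripts to look and compute and a tool call to move; the robot and the scene stay as the last step left them, time stands still between calls to the robot, and variables do not carry over. Pictures are saved under pics/ and viewed, and the job is handed in when it is done.

Besides the shell and the picture viewer there is one more tool, called after ">>>" in YAML: its name, and indented under it one key for each argument. move_arm: Moves the arm, as the interface text tells. Its arguments: {"type":"object","properties":{"commands":{"type":"array"},"force":{"type":"number"}},"required":["commands"]}

```bash
mkdir -p pics
python3 - <<'E'
from plant import ctrl
import cv2,numpy as np
s=ctrl.get_state();print({k:np.round(v,3) for k,v in s.items()},ctrl.tips_ahead)
for n in("scene","top"):
    cv2.imwrite(f"pics/{n}0.png",cv2.cvtColor(ctrl.camera(n),cv2.COLOR_RGB2BGR))
    c=ctrl.calibration(n);print(n,c["fx"],c["fy"],c["cx"],c["cy"],np.round(c["world_from_camera"],3).tolist())
E
```

```text
{'time_s': np.float64(0.0), 'joint_pos': array([-1.209,  0.6  , -0.003,  1.6  ,  0.002,  0.943, -0.08 ]), 'joint_velocities': array([-0.001, -0.   , -0.   ,  0.002, -0.   ,  0.002, -0.001]), 'effort': array([-0.0000e+00, -7.7645e+01,  1.5650e+00, -2.5802e+01,  1.2000e-02,
        9.0000e-03,  0.0000e+00]), 'position': array([307.881, 655.986, 303.007]), 'eef_rot': array([ 0.691, -0.154,  0.154, -0.69 ]), 'wrist_force': array([-0.618,  0.481,  0.707]), 'torque': array([0.008, 0.017, 0.042]), 'grip_width': np.float64(85.566)} 72.6
scene 517.4917032052439 517.4917032052439 322.6708545534001 199.25935749701205 [[0.653, -0.538, 0.533, -496.383], [-0.757, -0.47, 0.453, -1010.288], [0.007, -0.699, -0.715, 1480.139], [0.0, 0.0, 0.0, 1.0]]
top 376.27028972375837 376.27028972375837 314.50037580874107 197.61801226640335 [[0.008, -0.995, 0.1, 415.508], [-1.0, -0.009, -0.01, -114.34], [0.011, -0.1, -0.995, 1185.538], [0.0, 0.0, 0.0, 1.0]]
```

View pics/top0.png

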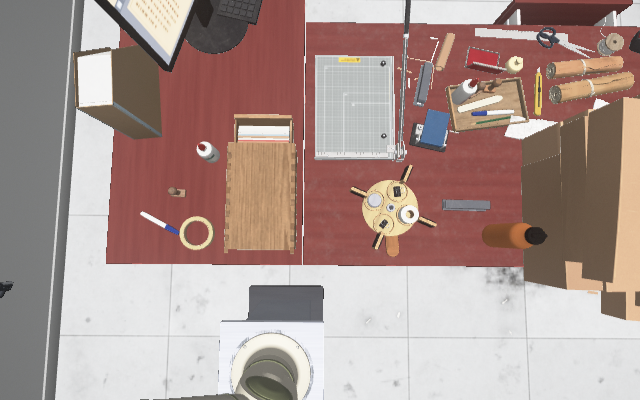

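View pics/scene0.png

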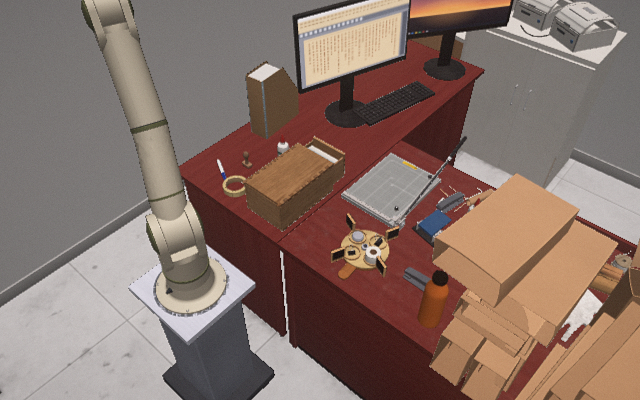

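```bash
cat > h.py <<'E'
from plant import ctrl
import cv2,numpy as np
def ray(n,uv,z,c=None):
    c=c or ctrl.calibration(n);T=np.array(c["world_from_camera"])
    d=T[:3,:3]@np.array([(uv[0]-c["cx"])/c["fx"],(uv[1]-c["cy"])/c["fy"],1]);o=T[:3,3]
    return (o+d*(z-o[2])/d[2])[:2]
def proj(n,p,c=None):
    c=c or ctrl.calibration(n);T=np.linalg.inv(np.array(c["world_from_camera"]));q=T[:3,:3]@np.array(p)+T[:3,3]
    return np.array([q[0]/q[2]*c["fx"]+c["cx"],q[1]/q[2]*c["fy"]+c["cy"]])
E
python3 - <<'E'
import cv2
a=cv2.imread("pics/top0.png")[140:270,330:500];b=cv2.imread("pics/scene0.png")[200:300,310:450]
cv2.imwrite("pics/topc.png",cv2.resize(a,None,fx=4.5,fy=4.5,interpolation=cv2.INTER_CUBIC))
cv2.imwrite("pics/scc.png",cv2.resize(b,None,fx=5.5,fy=5.5,interpolation=cv2.INTER_CUBIC))
E
```

```text
(no output)
```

View pics/topc.png

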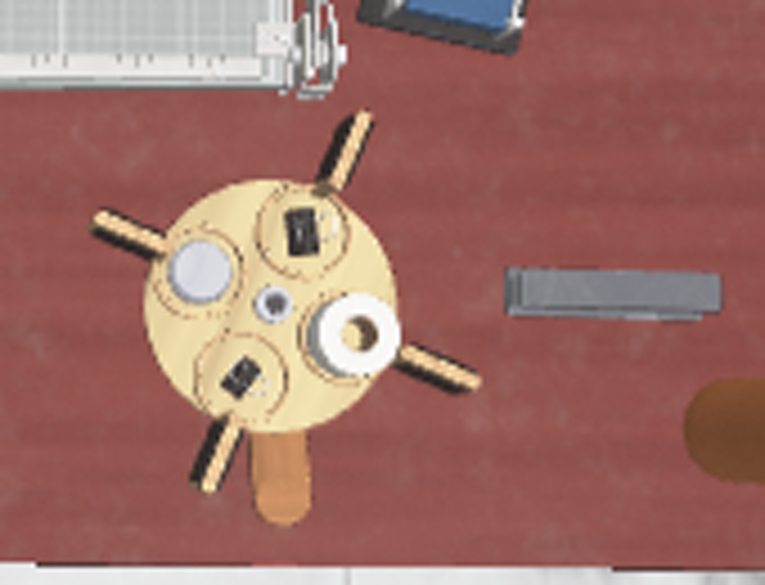

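View pics/scc.png

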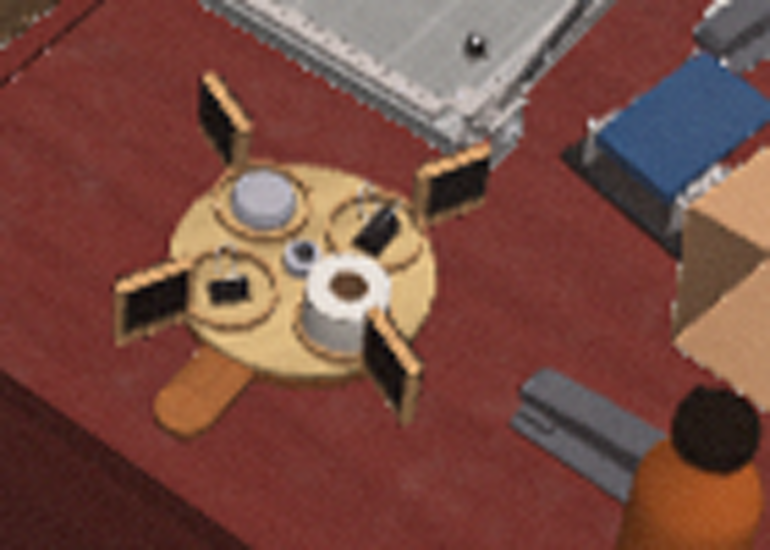

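Run:
```python
from h import *
f=lambda u,v,z:ray("top",((u+.5)/4.5-.5+330,(v+.5)/4.5-.5+140),z)
tips=[f(367,114,74),f(477,383,74),f(209,489,74),f(97,216,74)]
print(np.round(tips,1)); c=np.mean(tips,0);print("c tips",c)
print("axle cap",f(275,302,38));A=(c+f(275,302,38))/2
te=f(283,524,12);print("tongue",te, np.hypot(*(te-A)))
print("tongue mid", f(280,440,12), f(281,480,12))
for t in tips: print(np.degrees(np.arctan2(*(t-A)[::-1])),np.hypot(*(t-A)))
r=f(358,335,62);print("roll",r,np.degrees(np.arctan2(*(r-A)[::-1])),np.hypot(*(r-A)))
print("tongue dir",np.degrees(np.arctan2(*(te-A)[::-1])))
print("disc l/r",f(145,305,22),f(398,305,22),"t/b",f(272,180,22),f(272,432,22))
print("stapler",f(505,268,50),f(720,318,50))
s=ctrl.get_state();from scipy.spatial.transform import Rotation as R
print(R.from_quat(s["eef_rot"]).as_matrix().round(3))
```

```text
[[ 628.  -415.7]
 [ 449.3 -484.9]
 [ 379.  -307.8]
 [ 557.8 -235.1]]
c tips [ 503.51092956 -360.87249133]
axle cap [ 504.41659239 -360.22270543]
tongue [ 353.43515688 -369.36116138] 150.7864037047908
tongue mid [ 410.85925101 -368.04091143] [ 383.44224228 -368.37511508]
-23.96217691891122 135.70930057586435
-113.70612458181834 135.85794643976317
157.1229553836222 135.6607046647871
66.7964536772919 136.51449176627753
roll [ 480.98601834 -410.1976537 ] -114.83441161769771 54.70927388398169
tongue dir -176.6491146769301
disc l/r [ 502.82999937 -273.73702932] [ 504.28945009 -448.81601884] t/b [ 590.72736686 -362.6411314 ] [ 416.31065492 -360.45485911]
stapler [ 527.84770222 -513.86479804] [ 495.16949424 -658.72671237]
[[ 0.905 -0.     0.425]
 [-0.425 -0.001  0.905]
 [ 0.    -1.    -0.001]]
```

Run:
```python
from h import *
for z in (0,100,150,200,250): 
  p=ray("top",(295,250),z);print(z,p,proj("scene",[*p,z]), ray("top",(226,250),z))
for z in (0,40,80,150): print(z,ray("top",(400,160),z),proj("scene",[*ray("top",(400,160),z),z]))
```

```text
0 [369.40585838 -67.16361068] [280.39377087 232.62253947] [367.88733582 147.65623484]
100 [373.29459268 -71.14290493] [280.5076171  214.53012424] [371.90415728 125.55691561]
150 [375.23895983 -73.13255206] [280.56784515 204.95869677] [373.91256802 114.50725599]
200 [377.18332697 -75.12219918] [280.63045042 195.00948194] [375.92097875 103.45759637]
250 [379.12769412 -77.11184631] [280.69557649 184.65966235] [377.92938949  92.40793676]
0 [ 657.85536498 -400.09807671] [397.39280568 232.9215229 ]
40 [ 649.67858792 -390.4566035 ] [395.17186835 225.85025456]
80 [ 641.50181085 -380.81513028] [392.88384007 218.56537459]
150 [ 627.19245098 -363.94255216] [388.70896081 205.27292771]
```

>>> move_arm:
  commands: [0,-25,0,0,0,0,-25,0,0,0,0,-25,0,0,0,0,-25,0,0,0,0,-20,0,0,0,0,0,0,0,0]

```text
time_s: 0.6
position: [308.5, 657.2, 428.5]
eef_rot: [-0.688, 0.154, -0.154, 0.692]
wrist_force: [-0.5, -0.0, 0.7]
grip_width: 11.9
```

```bash
cat >> h.py <<'E'
def sim(p,yx,rows):
    # yx: yaw deg of tool x ; turn + = cw
    p=np.array(p,float);out=[]
    for dx,dy,dz,t in rows:
        a=np.radians(yx);p=p+dx*np.array([np.cos(a),np.sin(a)])+dz*np.array([-np.sin(a),np.cos(a)]);yx-=t;out.append((*p,yx))
    return np.array(out)
E
python3 - <<'E'
from h import *
s=ctrl.get_state();print(ctrl.tips_ahead,s["position"])
from scipy.spatial.transform import Rotation as R
x=R.from_quat(s["eef_rot"]).as_matrix()[:,0];print(x,np.degrees(np.arctan2(x[1],x[0])))
o=sim(s["position"][:2],np.degrees(np.arctan2(x[1],x[0])),[(40,0,-8,4)]*20+[(40,0,-6,4)]*10)
for i in (4,9,14,19,22,24,26,29): print(i+1,o[i].round(0),np.hypot(*o[i,:2]).round())
E
```

```text
72.6 [308.51363952 657.1942396  428.4736305 ]
[ 9.05169920e-01 -4.25049762e-01 -3.40492473e-04] -25.15381480118784
5 [453. 515. -45.] 686.0
10 [541. 332. -65.] 635.0
15 [560. 130. -85.] 575.0
20 [ 510.  -67. -105.] 514.0
23 [ 453. -174. -117.] 486.0
25 [ 404. -238. -125.] 469.0
27 [ 346. -294. -133.] 454.0
30 [ 246. -363. -145.] 438.0
```

>>> move_arm:
  commands: [38,0,-5,4,0,38,0,-5,4,0,38,0,-5,4,0,38,0,-5,4,0,38,0,-5,4,0,38,0,-5,4,0,38,0,-5,4,0,38,0,-5,4,0,38,0,-5,4,0,38,0,-5,4,0]

```text
time_s: 1.43
position: [547.0, 364.1, 422.9]
eef_rot: [0.596, -0.382, 0.382, -0.595]
wrist_force: [0.9, 0.2, 0.1]
grip_width: -0.1
```

>>> move_arm:
  commands: [38,0,-5,4,0,38,0,-5,4,0,38,0,-5,4,0,38,0,-5,4,0,38,0,-5,4,0,38,0,-5,4,0,38,0,-5,4,0,38,0,-5,4,0,38,0,-5,4,0,38,0,-5,4,0]

```text
time_s: 2.27
position: [541.4, -11.5, 423.3]
eef_rot: [0.429, -0.562, 0.562, -0.428]
wrist_force: [0.3, -0.1, 0.6]
grip_width: -0.0
```

```bash
cat >> h.py <<'E'
from scipy.spatial.transform import Rotation as R
def pose():
    s=ctrl.get_state();M=R.from_quat(s["eef_rot"]).as_matrix();x=M[:,0]
    return s["position"],np.degrees(np.arctan2(x[1],x[0])),s,M
def delta(target,yx):  # world xy target -> tool dx,dz (with current yaw yx)
    p,y,s,M=pose();d=np.array(target)-p[:2];a=np.radians(y)
    return d@[np.cos(a),np.sin(a)],d@[-np.sin(a),np.cos(a)],y-yx
E
python3 - <<'E'
from h import *
p,y,s,M=pose();print(p,y,M.round(3).tolist(),s["joint_pos"].round(2),s["grip_width"],ctrl.tips_ahead)
print(delta((384,-357),-113))
E
```

```text
[541.41394889 -11.5415022  423.27099403] -105.35445696328959 [[-0.265, -0.001, 0.964], [-0.964, -0.0, -0.265], [0.001, -1.0, -0.0]] [-0.45  0.27  0.48  1.89 -0.14  1.02 -0.18] -0.00037765364593670325 72.6
(np.float64(374.8093575786951), np.float64(-60.321393224191), np.float64(7.645543036710407))
```

>>> move_arm:
  commands: [36,0,-6,1,0,36,0,-6,1,0,36,0,-6,1,0,36,0,-6,1,0,36,0,-6,1,0,36,0,-6,1,0,36,0,-6,1,0,36,0,-6,0.5,0,36,0,-6,0,0,36,0,-6,0,0]

```text
time_s: 3.1
position: [364.4, -329.9, 423.5]
eef_rot: [-0.392, 0.589, -0.588, 0.392]
wrist_force: [0.7, -1.2, -0.3]
grip_width: -0.4
```

>>> move_arm:
  commands: [0,0,0,0,0,0,0,0,0,0,0,0,0,0,0]

```text
time_s: 3.35
position: [366.0, -328.3, 423.4]
eef_rot: [-0.392, 0.589, -0.588, 0.392]
wrist_force: [-0.1, 0.9, -0.3]
grip_width: -0.1
```

Run:
```python
from h import *
p,y,s,M=pose();print(p,y,s["joint_pos"].round(2))
print(delta((384,-357),-113))
for n in("top","wrist"):
    cv2.imwrite(f"pics/{n}1.png",cv2.cvtColor(ctrl.camera(n),cv2.COLOR_RGB2BGR))
```

```text
[ 365.95611163 -328.34831908  423.426532  ] -112.65765710300967 [ 0.07  0.21  0.67  1.99 -0.15  0.99  0.42]
(np.float64(19.489489285987663), np.float64(27.688635471042193), np.float64(0.34234289699033127))
```

View pics/wrist1.png

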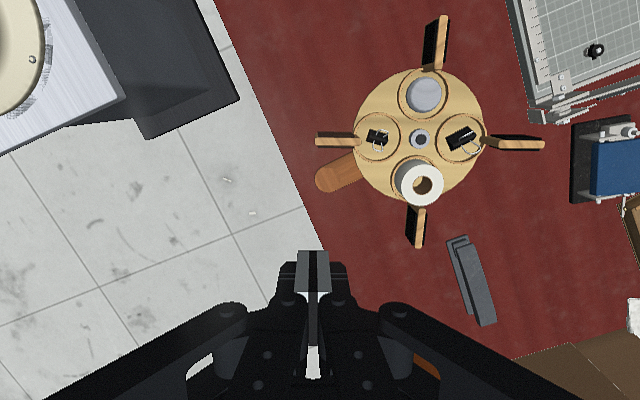

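Run:
```python
import cv2
a=cv2.imread("pics/wrist1.png")[40:215,310:500]
cv2.imwrite("pics/w1c.png",cv2.resize(a,None,fx=4,fy=3.4 if 0 else 4,interpolation=cv2.INTER_CUBIC)[:600*2])
b=cv2.imread("pics/wrist1.png")[100:210,305:455]
cv2.imwrite("pics/w1d.png",cv2.resize(b,None,fx=5,fy=5,interpolation=cv2.INTER_CUBIC))
```

```text
(no output)
```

View pics/w1d.png

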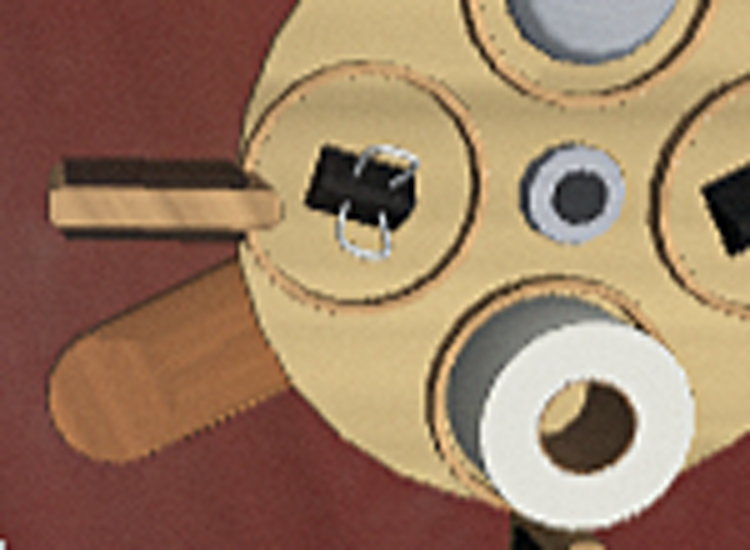

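Run:
```python
from h import *
f=lambda u,v,z:ray("wrist",((u+.5)/5-.5+305,(v+.5)/5-.5+100),z)
ang=lambda d:np.degrees(np.arctan2(d[1],d[0]))
A=f(578,196,38);print("A",A)
print("edges",ang(f(90,340,12)-f(235,264,12)),ang(f(140,458,12)-f(290,383,12)))
m=(f(90,340,12)+f(235,264,12)+f(140,458,12)+f(290,383,12))/4;print("mid",m,ang(m-A))
te=f(57,420,12);print("end",te,ang(te-A),np.hypot(*(te-A)))
t=f(51,207,74);print("spoke",t,ang(t-A),np.hypot(*(t-A)))
r=f(587,426,62);print("roll",r,ang(r-A),np.hypot(*(r-A)))
```

```text
A [ 502.33609293 -360.96577206]
edges -174.4069203062334 -174.9409749933764
mid [ 393.81823132 -369.23475352] -175.64252425136334
end [ 353.40390146 -370.55462684] -176.31615138449484 149.24055679228468
spoke [ 377.23508812 -307.25895754] 156.76578364676368 136.14214383435882
roll [ 481.4498729  -411.87351886] -112.30715930677165 55.02574735140207
```

>>> move_arm:
  commands: [10,0,14,0,0,9.5,0,14,0,0,0,38,0,0,0,0,38,0,0,0,0,38,0,0,0,0,38,0,0,0,0,38,0,0,0,0,38,0,0,0,0,0,0,0,0]

```text
time_s: 4.2
position: [383.6, -354.5, 190.3]
eef_rot: [-0.394, 0.591, -0.585, 0.392]
wrist_force: [-1.1, -0.4, 0.0]
grip_width: 0.1
```

>>> move_arm:
  commands: [0,25,0,0,0,0,25,0,0,0,0,25,0,0,0,0,0,0,0,0,0,0,0,0,0]

```text
time_s: 4.62
position: [384.8, -357.3, 121.7]
eef_rot: [-0.392, 0.589, -0.588, 0.392]
wrist_force: [-0.0, 0.4, 0.1]
grip_width: 0.1
```

Run:
```python
from h import *
p,y,s,M=pose();print(p,y,s["joint_pos"].round(2))
A=np.array([503,-361]);d=p[:2]-A
for a in(157,):
  u=np.array([np.cos(np.radians(a)),np.sin(np.radians(a))]);print("radial",d@u,"tang ccw",d@[-u[1],u[0]])
cv2.imwrite("pics/wrist2.png",cv2.cvtColor(ctrl.camera("wrist"),cv2.COLOR_RGB2BGR))
```

```text
[ 384.76310268 -357.33954702  121.67647348] -112.59695842218942 [ 0.44  0.68  0.3   2.2  -0.59  0.34  0.84]
radial 110.26789076334917 tang ccw 42.829371580560434
```

View pics/wrist2.png

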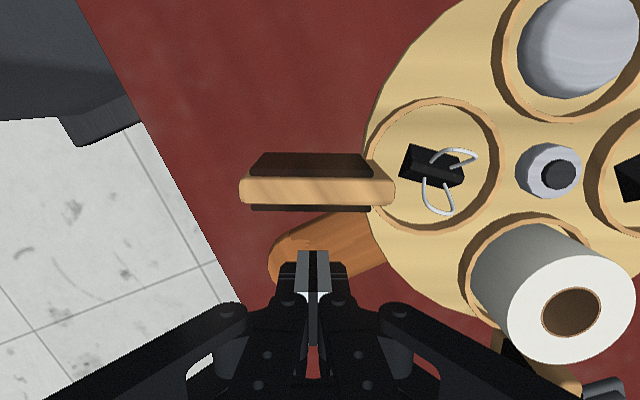

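>>> move_arm:
  commands: [-8,0,0,0,0,-8,0,0,0,0,-6,0,0,0,0,0,0,0,0,0]

```text
time_s: 5.0
position: [393.9, -335.5, 121.7]
eef_rot: [0.392, -0.588, 0.588, -0.393]
wrist_force: [0.2, -0.7, -0.2]
grip_width: 0.3
```

>>> move_arm:
  commands: [-7.7,0,-1,4,0,-7.7,0,-1,4,0,-7.7,0,-1,4,0,-7.7,0,-1,4,0,-7.7,0,-1,4,0,-7.7,0,-1,4,0,0,0,0,0,0,0,0,0,0,0]

```text
time_s: 5.67
position: [412.8, -295.1, 121.1]
eef_rot: [0.262, -0.657, 0.657, -0.262]
wrist_force: [-0.5, -0.4, -0.4]
grip_width: -0.0
```

```bash
cat > look.py <<'E'
from h import *
import sys
k=sys.argv[1]
p,y,s,M=pose();print(p,y,s["time_s"],s["joint_pos"].round(2),s["wrist_force"].round(1))
A=np.array([503,-361]);d=p[:2]-A
print("r",np.hypot(*d),"ang",np.degrees(np.arctan2(d[1],d[0])))
for n in("wrist","top"):
    im=cv2.cvtColor(ctrl.camera(n),cv2.COLOR_RGB2BGR);cv2.imwrite(f"pics/{n}{k}.png",im)
    if n=="top":cv2.imwrite(f"pics/{n}{k}c.png",cv2.resize(im[140:270,330:500],None,fx=4.5,fy=4.5,interpolation=cv2.INTER_CUBIC))
E
python3 look.py 3
```

```text
[ 412.77233011 -295.0707589   121.11256906] -136.43534870640164 5.6667 [ 0.24  0.68  0.39  2.25 -0.8   0.35  0.51] [-0.5 -0.4 -0.4]
r 111.74836574226393 ang 143.84444897233357
```

View pics/wrist3.png

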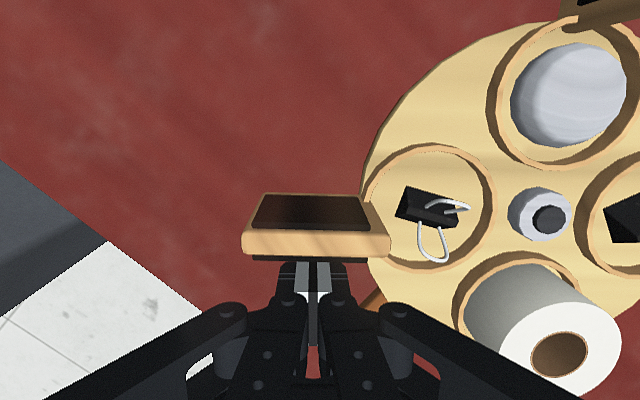

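>>> move_arm:
  commands: [-7.7,0,-1,4,0,-7.7,0,-1,4,0,-7.7,0,-1,4,0,-7.7,0,-1,4,0,-7.7,0,-1,4,0,-7.7,0,-1,4,0,-7.7,0,-1,4,0,0,0,0,0,0,0,0,0,0,0]

```text
time_s: 6.52
position: [454.3, -262.1, 120.9]
eef_rot: [0.096, -0.7, 0.701, -0.096]
wrist_force: [0.0, -0.4, -0.2]
grip_width: 0.1
```

```bash
python3 look.py 4
```

```text
[ 454.27550373 -262.05398431  120.86367024] -164.44365265505874 6.5167 [ 0.05  0.73  0.55  2.22 -0.95  0.45  0.08] [ 0.  -0.4 -0.2]
r 110.29229600610012 ang 116.21725593345411
```

View pics/wrist4.png

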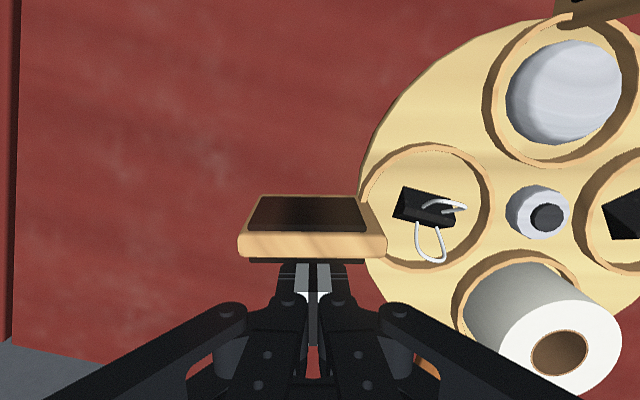

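View pics/top4c.png

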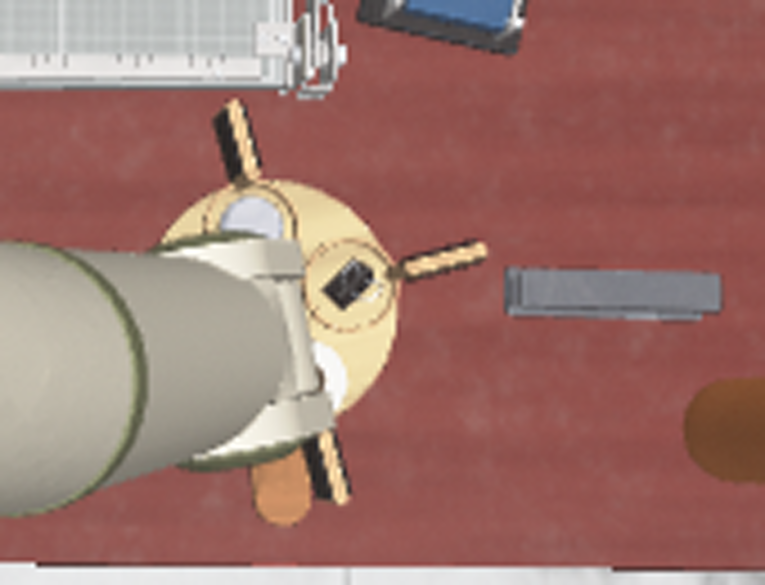

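Three spoke tips are visible in the top crop: (234,101), (485,248) and (341,501). I'll compute the angle that's left from them.

Run:
```python
from h import *
f=lambda u,v,z:ray("top",((u+.5)/4.5-.5+330,(v+.5)/4.5-.5+140),z)
A=np.array([503.6,-360.7])
for u,v in((234,101),(485,248),(342,500)):
  d=f(u,v,74)-A;print(np.degrees(np.arctan2(d[1],d[0])),np.hypot(*d))
w=lambda u,v:ray("wrist",(u,v),74)
d=w(238,243)-w(385,241);print(np.degrees(np.arctan2(d[1],d[0])))
d=w(238,243)-A;print(np.degrees(np.arctan2(d[1],d[0])),np.hypot(*d))
```

```text
14.374113878825716 136.59418782277842
-75.09255320957674 136.35429176944083
-165.47489772289086 135.45310495437735
106.27868270390209
104.79593754275108 135.63932938870863
```

>>> move_arm:
  commands: [-3.9,0,-0.5,2,0,-3.9,0,-0.5,2,0,-3.9,0,-0.5,2,0,-3.9,0,-0.5,2,0,-2.9,0,-0.4,1.5,0,0,0,0,0,0,0,0,0,0,0,0,0,0,0,0]

```text
time_s: 7.28
position: [471.6, -256.2, 121.0]
eef_rot: [0.036, -0.706, 0.706, -0.036]
wrist_force: [0.5, 0.1, 0.2]
grip_width: 0.2
```

```bash
python3 look.py 5
```

```text
[ 471.57078915 -256.1736386   121.0058923 ] -174.08984614022242 7.2833 [-0.    0.75  0.61  2.19 -0.97  0.49 -0.09] [0.5 0.1 0.2]
r 109.43656307953869 ang 106.68986791946512
```

View pics/top5c.png

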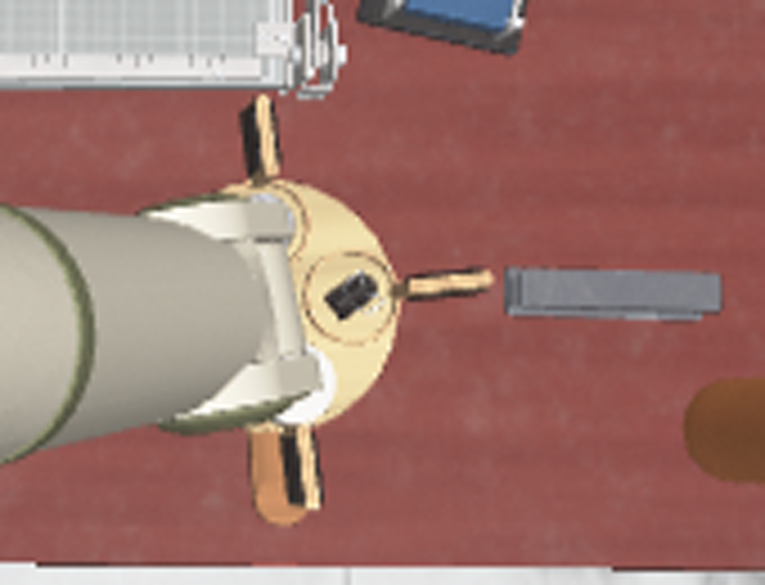

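Run:
```python
from h import *
f=lambda u,v,z:ray("top",((u+.5)/4.5-.5+330,(v+.5)/4.5-.5+140),z)
A=np.array([503.6,-360.7])
for u,v in((263,96),(490,277),(313,507)):
  d=f(u,v,74)-A;print(np.degrees(np.arctan2(d[1],d[0])),np.hypot(*d))
```

```text
6.077720148358655 136.66294983473497
-83.30317841054158 135.5250496834579
-173.72193191253734 136.59989941093485
```

>>> move_arm:
  commands: [-1.7,0,-0.2,0.9,0,-1.7,0,-0.2,0.9,0,0,0,0,0,0,0,0,0,0,0]

```text
time_s: 7.72
position: [475.6, -255.0, 120.9]
eef_rot: [0.025, -0.707, 0.707, -0.025]
wrist_force: [-0.2, 0.4, 0.3]
grip_width: -0.2
```

>>> move_arm:
  commands: [10,0,0,0,0,15,0,0,0,0,0,-30,0,0,0,0,-35,0,0,0,0,-35,0,0,0,0,-35,0,0,0,0,-35,0,0,0,0,-35,0,0,0,0,-35,0,0,0,0,0,0,0,0]

```text
time_s: 8.55
position: [450.7, -258.8, 365.9]
eef_rot: [0.022, -0.706, 0.708, -0.027]
wrist_force: [0.8, -0.6, -0.6]
grip_width: 0.1
```

>>> move_arm:
  commands: [0,0,-30,0,0,0,0,-30,0,0,0,0,-30,0,0,0,0,0,0,0,0,0,0,0,0,0,0,0,0,0]

```text
time_s: 9.05
position: [443.8, -167.3, 360.9]
eef_rot: [-0.025, 0.707, -0.707, 0.025]
wrist_force: [-0.8, -0.8, -0.2]
grip_width: -0.1
```

```bash
python3 look.py 6
```

```text
[ 443.75318986 -167.30560531  360.85105475] -175.90572005540116 9.05 [-0.58  0.4   1.15  2.13 -0.47  0.9  -0.66] [-0.8 -0.8 -0.2]
r 202.55296355978805 ang 107.0077070075737
```

View pics/top6c.png

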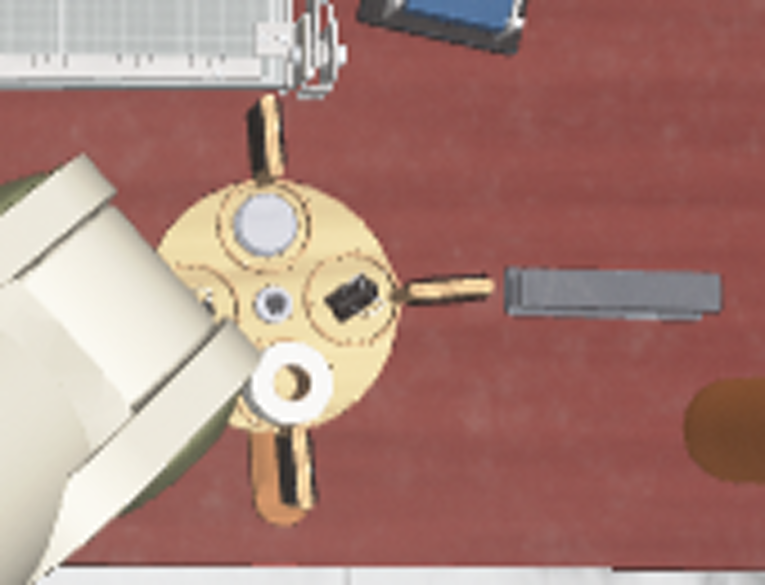

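View pics/wrist6.png

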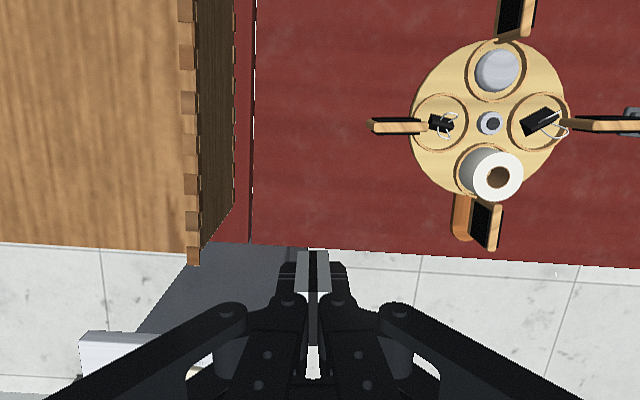

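Run:
```python
from h import *
f=lambda u,v,z:ray("top",((u+.5)/4.5-.5+330,(v+.5)/4.5-.5+140),z)
A=np.array([503.6,-360.7])
for u,v in((269,96),(491,287),(304,508)):
  d=f(u,v,74)-A;print(np.degrees(np.arctan2(d[1],d[0])),np.hypot(*d))
a=np.radians(-175.7);pk=A+55*np.array([np.cos(a),np.sin(a)])
r=f(291.5,384,62);print("roll",r,"pickup",pk,np.hypot(*(r-pk)))
A2=ray("wrist",(490,123),38);r=ray("wrist",(498,177),62);d=r-A2;print("wrist",A2,r,np.degrees(np.arctan2(d[1],d[0])),np.hypot(*d))
im=cv2.imread("pics/wrist6.png")[100:260,400:580];cv2.imwrite("pics/w6c.png",cv2.resize(im,None,fx=3.7,fy=3.7,interpolation=cv2.INTER_CUBIC))
```

```text
4.397529039793559 136.33531172188722
-86.11719415543736 135.40605746136484
-176.2075819468758 136.7672126533618
roll [ 448.07965916 -365.36269663] pickup [ 448.75481766 -364.82382998] 0.8638380986849283
wrist [ 502.46724788 -359.4058448 ] [ 447.76347296 -368.3909898 ] -170.67240191229993 55.436773190752284
```

View pics/w6c.png

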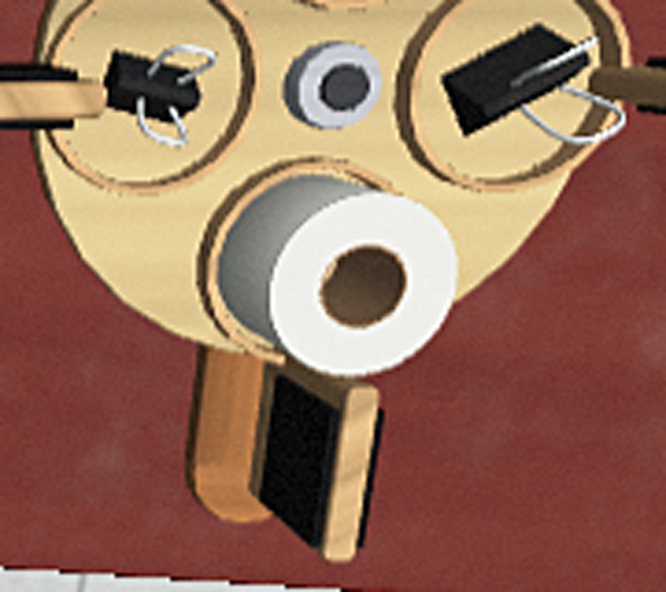

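Run:
```python
from h import *
g=lambda u,v,z:ray("wrist",((u+.5)/3.7-.5+400,(v+.5)/3.7-.5+100),z)
A=g(340,84,38);print(A)
for nm,q in(("roll",g(364,285,62)),("spoke",g(341,556,74)),("tongue edge a",g(203,350,12)),("b",g(190,465,12)),("tip",g(237,523,12))):
  d=q-A;print(nm,q,np.degrees(np.arctan2(d[1],d[0])),np.hypot(*d))
d=g(189,465,12)-g(202,350,12);print(np.degrees(np.arctan2(d[1],d[0])))
```

```text
[ 503.28467245 -360.92440248]
roll [ 448.13236331 -368.32190278] -172.36059353152504 55.64620574904925
spoke [ 367.61369161 -373.42933445] -174.73386902482122 136.24605816221194
tongue edge a [ 412.90410642 -347.22231854] 171.37935775208942 91.41331313758616
b [ 371.78944562 -350.49161561] 175.46367467990393 131.90844446182302
tip [ 351.46192793 -370.93931371] -176.22598027127424 152.1527002707821
-175.46658963572582
```

```bash
python3 -c "
from plant import ctrl
print(ctrl.job_done())"
```

```text
the job is handed in; nothing more can be done
None
```

I turned the carousel about 63° clockwise by pushing one spoke with the closed fingers. The roll's pocket is now in line with the tongue. I then backed the arm away, raised it clear and handed the job in at about 9 s of the 67 s allowed.

- **Alignment:** I put the tongue at about −175.5° (single readings ranged from −174.4° to −176.6°). The roll's spoke read about −176° in the top view and −174.7° in the wrist view.
- **Roll position:** the roll's centre measured about 1 mm from the take-off place in the top view but about 3.5 mm in the wrist view. The two views disagree by about 3 mm, but both are well inside the 10 mm limit.
- **Other things:** in the last pictures the roll, both clips and the paperweight were still in their pockets, and the stapler had not visibly moved. The arm hid the left side of the desk in the last top view, so I did not recheck the tape, marker, stamp or glue bottle. The arm only passed high over that area.
- **Not checked directly:** I had no reading of the carousel's speed, but it stood free of the arm for more than a second before I handed in. The hand-in reported no verdict.

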